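# Load the coil rack and latch its keeper bar

## Robot

A 6-joint arm with a two-finger parallel gripper is mounted at the origin on the work surface. World frame = base frame: x ahead of the robot, y to its left, z up, the work surface at z = 0. Lengths are in mm, angles in rad, forces in N, time in s.
With the tool pointing down it reaches from about 300 to 875 mm from the base axis. Payload 6.4 kg.
Tool frame: the origin (TCP) lies at the centre of the arm's flange, where the gripper is bolted on; the fingertips stand arm.tip_extent ahead of it and the grasp point (between the pads) lies 147 mm ahead of it (arm.tip_extent is the distance from the TCP to the fingertips, in mm); z points along the fingers, y is the line along which they close (so a half turn about z gives the same grasp; the last joint's range is limited). The gripper opens to 88 mm and grips with 3 to 60 N. Pads are 18 mm wide; open, the fingers measure 123 mm over their backs; the gripper's body (75 mm by 187 mm) begins 45 mm behind the grasp point.
Start: joints at [1.008, 0.181, 1.607, -0, 1.354, -0.206], TCP at [200.825, 538.806, 404.714] pointing down, gripper open.
Joint ranges: [-2.99, 2.99], [-0.89, 2.07], [0.3, 2.58], [-1.14, 4.28], [0, 2.63], [-3.12, 3.12]. Speed limits (rad/s): [2.57, 2.57, 3.01, 3.14, 3.14, 3.14].

## Interface

Orientations are given as a 3x3 rotation matrix whose columns are the frame's x, y, z axes.
In Python, from rig import arm, planner, viewer, order gives the robot as it stands. Calls block until the motion is done:
- arm.move_to(position, orientation): joint-space move of the TCP to a pose.
- arm.move_l(position, v=150, orientation=None): straight line of the TCP; orientation=None keeps the orientation; v is the mean speed in mm/s.
- arm.goto_joints(angles): joint-space move.
- arm.move_gripper(opening, force=None): finger opening in mm; force is the grip in N (None keeps the last); returns when the fingers have stopped.
- arm.wait(seconds).
- planner.inverse_kinematics(position, orientation): joint angles nearest the present ones, or None.
- arm.sense(): the state.
- viewer.snapshot(name): name is "side" or "top"; returns a dict with "image" (384x512x3 uint8, blue, green, red), "camera_matrix" (3x3 intrinsics, pixels), "k1" (the pictures are not rectified: a ray, as slopes to the right and down, at radius r is drawn at 1 + k1 r^2 times it, then the intrinsics apply), "xyz" and "rotation" of the camera in the world. Camera axes: x right, y down, z forward; pixel columns grow to the right and rows downward; lengths in mm; the calibration is good to about 2 mm. A picture is of the moment at which its call begins. There is no depth.
A pose or a line that the arm cannot do raises arm.MotionError and nothing moves.
- order.job_done(): hands the job in; it is judged then, once.
Trained networks look in a picture, given as the dict that the camera call returned (one of the last four; its "shot" number tells which), for a name from the list of things; names that differ only in an ending like _2 or _b are one class to them, and where a whole thing is asked for, a point or a joint stands for the part that bears it (a point fixed in the world has none). Each returns a list of dicts, best first, with "score" (0 to 1); they miss things now and then, are a little off and sometimes report something else, mostly with a low value. They report only what shows in the picture. A call takes as long as a camera call. They do not tell look-alikes from the thing itself.
- viewer.look_for(picture, target): "rect" ([centre column, centre row, width, height] in pixels, round what is visible of it).
- viewer.trace(picture, target): "region" (384x512 bool, what is visible of it) and "rect" ([centre column, centre row, width, height] in pixels, round what is visible of it).
- viewer.tip_of(picture, target): "point" ([column, row] in pixels: a listed point, or the origin of a listed thing).
The state is a dict: "t": time; "joints": joint angles; "dq": joint speeds; "tau": joint torques, N m; "tcp_pos": TCP position; "orientation": TCP orientation; "wrist_force": force on the tool from outside, world axes, zero at the start; "ft_torque": the same for the moment, N m; "opening": finger opening in mm; "grasp_force": force on a finger pad.
Only numpy, scipy, OpenCV 4.12 (cv2) and the standard library are available. Lean on these libraries where they do the work, as an engineer would, in place of code of your own. Each camera call takes 0.05 s, during which the arm holds its last target. There are 200 camera calls.

## Task

Put the two copper coils with black flanges that stand on the white sheet onto the two empty pegs of the sloping rack, one on each side of the coil already there and fully down on their shoulders. Then swing the rack's steel keeper bar by its orange grip over the row until it rests fully down in the yellow catch. Leave the coil already on the rack in its place, do not disturb the red coil or the other parts on the bench, and let go of everything at the end.

Things in the scene. Friction and masses are not known exactly. Their poses are not given: they have to be found in the camera images.
- coil_a: Copper coil to be loaded: bobbin wound with bare copper wire, black plastic flanges: outer diameter 42 mm, height 32 mm, through bore of 14 mm along its z axis, about 120 g. Origin: centre of its underside; z along the bore, towards the top. Starts upright on the white sheet; may go on either empty peg.
- coil_b: Copper coil to be loaded, the same as coil_a and interchangeable with it: bobbin wound with bare copper wire, black plastic flanges: outer diameter 42 mm, height 32 mm, through bore of 14 mm along its z axis, about 120 g. Origin: centre of its underside; z along the bore, towards the top. Starts upright on the white sheet.
- coil_mid: Copper coil already on the rack's middle peg, same make: bobbin wound with bare copper wire, black plastic flanges: outer diameter 42 mm, height 32 mm, through bore of 14 mm along its z axis, about 120 g. Origin: centre of its underside; z along the bore, towards the top. It must stay there.
- coil_red: Bystander: coil of the same size with white flanges and red wrapping, upright on the white sheet. Origin: centre of its underside. Not to be moved.
- rack: Fixed rack with blue feet and an aluminium deck 140 mm (up the slope) by 226 mm (along the row), 8 mm thick, tilted 30 degrees, low edge (10 mm above the bench) to the robot, high edge 85 mm. Origin on the bench under the deck's middle; x level, to the high side, y along the row, z up. The deck's middle is 48 mm above the bench.
- seat_left (a point): Left (+y) peg, starts empty: centre of the top of its grey shoulder (26 mm diameter, 6 mm off the deck), where a seated coil's origin lies. The brass peg, 9 mm diameter, rises 17 mm along z, tapering over the last 4 mm. Axes: x up the slope, y along the row to the left, z square off the deck (30 degrees from vertical, leaning to the robot). Pegs are 50 mm apart.
- seat_mid (a point): The same point and axes for the middle peg, which holds coil_mid.
- seat_right (a point): The same point and axes for the right (-y) peg, which starts empty.
- keeper (a joint): Keeper bar's hinge, rad: 0 = closed in its catch over the row; about 1.8 = open, standing past square to the deck and leaning left. It moves stiffly (about 0.6 N at the grip) and stays where left. It turns about x of keeper_hinge: the grip is at hinge + 0.210 m * (-cos(q) * y + sin(q) * z) in that point's axes.
- keeper_hinge (a point): Point on the keeper's hinge axis between two grey cheeks at the left end of the row, 98 mm from the middle peg, 46 mm off the deck. Axes as for the seats (fixed to the deck). The bar is steel, 12 mm wide, 8 mm thick, 210 mm long; closed, its underside is 42 mm off the deck, 4 mm above seated coils.
- keeper_grip (a point): Centre of the orange cross grip at the bar's free end: a cylinder 16 mm in diameter and 26 mm long, its length along the point's x axis (up the slope). Can be pinched across its ends, the bar then turning between the fingers. The point's axes turn with the bar.
- catch (a point): Centre of the bar where it rests in the yellow fork at the right end of the row, 86 mm from the middle peg and 46 mm off the deck. The fork's prongs are 20 mm apart, 10 mm long along the row, and rise 56 mm off the deck. Axes as for the seats.
- cap_black: Bystander: black capacitor lying down, 26 mm diameter, 55 mm long. Origin: under its middle.
- cap_white: Bystander: white capacitor lying down, 50 x 26 x 26 mm. Origin: centre of its underside.
- resistor: Bystander: white ceramic resistor, 48 x 12 x 12 mm. Origin: centre of its underside.
- screwdriver: Bystander: screwdriver lying on the bench on the left. Origin: under its middle.
Not all that is in view belongs to the job. What is shaped like the coil_a but blue or pink is not meant. Leave any pink look-alike of the coil_b alone.

How it is judged:
By the outcome, as a careful person would: the job done as asked, in the order asked, and still so for the second after the job is handed in, with the robot touching nothing.
It also fails if it takes over 70 s, if anything falls off the work surface, if the arm or the gripper's body presses on something with over 40 N, if the wrist force passes 120 N, or if a joint passes its speed limit or range.

## Working session

There is one attempt and no reset: what is moved stays moved. The work goes in short steps, each a Python script; the robot and the scene stay as the last script left them, time stands still between calls to the robot, and variables do not carry over. Pictures are saved under pics/ and viewed, at most 10 in all, crops included, and the job is handed in when it is done.

```bash
ls; mkdir -p pics
cat > h.py <<'E'
import numpy as np, cv2
from rig import arm, planner, viewer, order
def ray(s,uv):
    K=np.array(s["camera_matrix"]);d=(np.array([uv[0],uv[1],1.])@np.linalg.inv(K).T)[:2]
    u=d.copy()
    for _ in range(30): u=d/(1+s["k1"]*(u@u))
    r=np.array(s["rotation"])@np.array([u[0],u[1],1]);return np.array(s["xyz"],float),r/np.linalg.norm(r)
def proj(s,p):
    q=np.array(s["rotation"]).T@(np.array(p,float)-np.array(s["xyz"]));u=q[:2]/q[2];u=u*(1+s["k1"]*(u@u))
    return (np.array(s["camera_matrix"])@np.array([u[0],u[1],1]))[:2]
def onz(s,uv,z):
    o,r=ray(s,uv);return o+r*(z-o[2])/r[2]
def tri(a,b):
    (o1,r1),(o2,r2)=a,b
    A=np.stack([r1,-r2],1);t=np.linalg.lstsq(A,o2-o1,rcond=None)[0]
    p,q=o1+t[0]*r1,o2+t[1]*r2;return (p+q)/2,np.linalg.norm(p-q)
E
python3 - <<'E'
from h import *
np.set_printoptions(precision=1,suppress=True)
S={n:viewer.snapshot(n) for n in("top","side")}
print(arm.tip_extent)
for n,s in S.items():
    print(n,s["xyz"],s["k1"],np.array(s["rotation"]).tolist()); cv2.imwrite(f"pics/{n}0.png",s["image"])
    for t in("coil_a","coil_red","seat_left","seat_mid","seat_right","keeper_hinge","keeper_grip","catch","rack"):
        print(t,[(np.round(d["point"],1).tolist(),round(d["score"],2)) for d in viewer.tip_of(s,t)][:8])
E
```

```text
pics
166.0
top [382.4  18.6 901.3] -0.04589813822974276 [[0.011426182624949717, -0.980566845408901, 0.19585225052436214], [-0.9998657601257317, -0.01350433816508957, -0.009278716447631688], [0.011743256737972722, -0.19571993903422083, -0.9805895172729651]]
coil_a [([277.8, 230.3], 0.7), ([345.4, 224.7], 0.65), ([366.0, 260.4], 0.56), ([247.7, 244.1], 0.51)]
coil_red [([293.5, 193.1], 0.8)]
seat_left [([176.5, 181.0], 0.74)]
seat_mid [([195.8, 179.7], 0.85)]
seat_right [([220.4, 179.0], 0.58)]
keeper_hinge [([153.8, 186.8], 0.82)]
keeper_grip [([116.5, 221.4], 0.88), ([199.3, 181.1], 0.4)]
catch [([232.7, 183.9], 0.71)]
rack [([199.9, 181.7], 0.75)]
side [ 372.5 -902.7  675. ] -0.1341729573066201 [[0.981280832226314, -0.08380069574613234, 0.1733936899016121], [-0.19156641464711693, -0.5171004449445575, 0.8342118667445274], [0.01975441936583099, -0.8518125223490229, -0.5234741537888132]]
coil_a [([205.5, 273.0], 0.84), ([217.2, 247.4], 0.79), ([231.4, 292.3], 0.68), ([203.3, 230.8], 0.63), ([195.9, 312.4], 0.58)]
coil_red [([258.6, 249.3], 0.56)]
seat_left [([245.4, 171.9], 0.82), ([246.8, 191.7], 0.71)]
seat_mid [([250.7, 183.7], 0.61)]
seat_right [([254.8, 193.0], 0.82), ([251.8, 181.4], 0.64), ([237.5, 156.5], 0.2)]
keeper_hinge [([237.5, 158.6], 0.72)]
keeper_grip [([198.5, 96.5], 0.71), ([248.2, 174.5], 0.42)]
catch [([248.1, 192.7], 0.68)]
rack [([251.0, 199.1], 0.59)]
```

Run:
```python
import cv2
t=cv2.imread("pics/top0.png");s=cv2.imread("pics/side0.png")
cv2.imwrite("pics/t1.png",cv2.resize(t[130:300,90:400],None,fx=2.58,fy=2.58,interpolation=cv2.INTER_CUBIC))
cv2.imwrite("pics/s1.png",cv2.resize(s[70:340,150:350],None,fx=2.2,fy=2.2,interpolation=cv2.INTER_CUBIC))
```

```text
(no output)
```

View pics/t1.png

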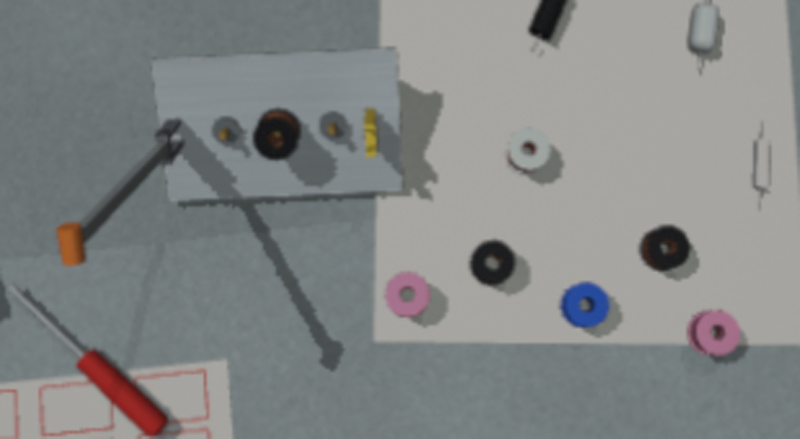

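View pics/s1.png

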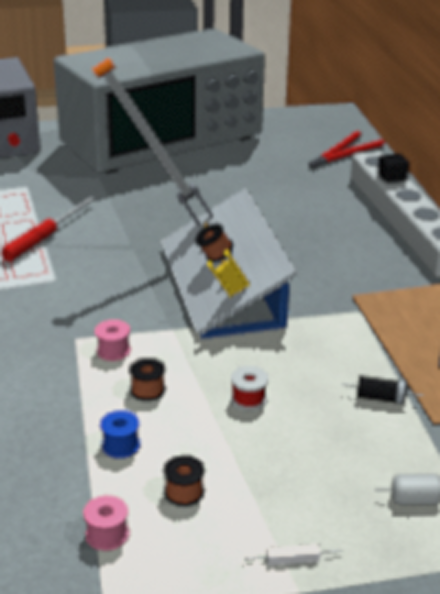

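The top picture shows the two black-flanged coils at about (280,231) and (348,226). The empty pegs are at (177,181) and (218,180), the hinge at (155,183) and the orange grip at (117,224). The red, blue and pink coils are distractors. Next I fit the rack and coil poses.

```bash
cat >> h.py <<'E'
from scipy.optimize import least_squares
s30,c30=.5,np.sqrt(.75)
def Rrack(yaw):
    c,s=np.cos(yaw),np.sin(yaw);Z=np.array([[c,-s,0],[s,c,0],[0,0,1]])
    return Z@np.array([[c30,0,-s30],[0,1,0],[s30,0,c30]])   # cols: up-slope, left, normal
def cyl(s,base,ax,r,h):  # silhouette centroid
    ax=np.array(ax,float);a=np.cross(ax,[.3,.8,.1]);a/=np.linalg.norm(a);b=np.cross(ax,a)
    P=[proj(s,np.array(base)+k*ax*h+r*(np.cos(t)*a+np.sin(t)*b)) for k in(0,1) for t in np.linspace(0,6.28,60)]
    hull=cv2.convexHull(np.array(P,np.float32)*64).reshape(-1,2)/64
    m=cv2.moments(hull.astype(np.float32));return np.array([m["m10"],m["m01"]])/m["m00"],m["m00"]
def mcent(m): 
    y,x=np.nonzero(m);return np.array([x.mean(),y.mean()]),len(x)
E
python3 - <<'E'
from h import *
np.set_printoptions(precision=1,suppress=True)
S={n:viewer.snapshot(n) for n in("top","side")}
D={}
for n,s in S.items():
    for t in("coil_a","keeper_grip"):
        D[n,t]=[(mcent(d["region"]),d["score"]) for d in viewer.trace(s,t)]
        print(n,t,[(c,k,round(sc,2),s["image"][int(c[1]),int(c[0])]) for (c,k),sc in D[n,t]])
near=lambda n,t,p:min((c for (c,k),sc in D[n,t]),key=lambda c:np.hypot(*(c-p)))
coil={}
for nm,pt,ps in(("1",(280,231),(217,243)),("2",(347,226),(233,288))):
    ct,cs=near("top","coil_a",pt),near("side","coil_a",ps)
    f=lambda p:np.r_[cyl(S["top"],[*p,0],[0,0,1],21,32)[0]-ct,cyl(S["side"],[*p,0],[0,0,1],21,32)[0]-cs]
    r=least_squares(f,onz(S["top"],ct,16)[:2]);print("coil",nm,r.x,r.fun,cyl(S["top"],[*r.x,0],[0,0,1],21,32)[1])
    coil[nm]=r.x
obs={"top":dict(l=(176.7,181.3),m=(195.8,179.7),r=(219,179.8),h=(153.8,186.8),g=(116.5,221.4),c=(232.7,183.9)),
 "side":dict(l=(245.4,171.9),r=(254.8,193.0),m=(250.7,183.7),h=(237.5,158.6),g=(198.5,96.5),c=(248.1,192.7))}
def model(p):
    R=Rrack(p[3]);o=p[:3];q=p[4];L=dict(l=(0,50,0),m=(0,0,0),r=(0,-50,0),h=(0,98,40),c=(0,-86,40),g=(0,98-210*np.cos(q),40+210*np.sin(q)))
    return {k:o+R@np.array(v) for k,v in L.items()}
def f(p):
    M=model(p);return np.concatenate([proj(S[n],M[k])-uv for n in obs for k,uv in obs[n].items()])
r=least_squares(f,[450,200,55,0,1.8],loss="soft_l1",x_scale=[10,10,10,.1,.1]);print("rack",r.x[:3],np.round(r.x[3:],3))
print(f(r.x).reshape(2,-1,2))
for n in S:
  R=Rrack(r.x[3]); cm=cyl(S[n],r.x[:3],R[:,2],21,32)[0]; print(n,"coil_mid pred",cm,"nearest",near(n,"coil_a",cm))
  M=model(r.x);print("grip pred",cyl(S[n],M["g"]-13*R[:,0],R[:,0],8,26)[0])
E
```

```text
top coil_a [(array([347.1, 225.5]), 234, 0.79, array([91, 95, 93], dtype=uint8)), (array([365.5, 258.5]), 302, 0.77, array([113, 100, 134], dtype=uint8)), (array([280.7, 230.9]), 204, 0.73, array([93, 98, 97], dtype=uint8)), (array([316.2, 247.9]), 236, 0.56, array([101, 105, 101], dtype=uint8)), (array([192.3, 179.8]), 5431, 0.52, array([25, 24, 24], dtype=uint8)), (array([247.9, 244. ]), 250, 0.5, array([104, 109, 106], dtype=uint8))]
top keeper_grip [(array([129.7, 211.4]), 462, 0.85, array([64, 64, 62], dtype=uint8))]
side coil_a [(array([232.9, 288.2]), 366, 0.95, array([37, 34, 33], dtype=uint8)), (array([198.5, 307.3]), 413, 0.91, array([173, 137, 225], dtype=uint8)), (array([216.1, 241. ]), 298, 0.72, array([30, 28, 27], dtype=uint8)), (array([203.9, 266.9]), 336, 0.68, array([199,  88,  37], dtype=uint8)), (array([200.5, 223.9]), 274, 0.52, array([167, 130, 224], dtype=uint8))]
side keeper_grip [(array([215.6, 129.1]), 402, 0.95, array([94, 93, 89], dtype=uint8))]
coil 1 [455.6 -57.6] [-1.2  0.5  0.5  0.7] 257.20092559047043
coil 2 [ 471.2 -225.1] [-0.   0.4  0.3 -0. ] 287.8899580647703
rack [574.6 141.9  54.8] [0.  1.6]
[[[ 0.3 -1.6]
  [ 2.  -0.1]
  [-0.5 -0.4]
  [-0.7 -1.8]
  [-0.2  0.5]
  [ 0.2  0.5]]

 [[ 0.7  3.5]
  [-1.5 -0.1]
  [-1.1  0.1]
  [-1.  -0.5]
  [-0.3  3.8]
  [ 0.9 -3.3]]]
top coil_mid pred [196.8 181.7] nearest [192.3 179.8]
grip pred [116.3 221.9]
side coil_mid pred [246.9 179.9] nearest [200.5 223.9]
grip pred [198.1 100.3]
```

Run:
```python
import cv2,numpy as np
t=cv2.imread("pics/top0.png");s=cv2.imread("pics/side0.png")
g=lambda im:np.clip(im.astype(float)*1.5,0,255).astype(np.uint8)
# top crop origin (145,140) size 100x80 x6 ; side crop origin (215,145) 75x80 
a=cv2.resize(g(t[140:215,145:255]),None,fx=7,fy=7,interpolation=cv2.INTER_CUBIC)
b=cv2.resize(g(s[140:225,215:300]),None,fx=7,fy=7,interpolation=cv2.INTER_CUBIC)
for im,o in((a,(145,140)),(b,(215,140))):
    for k in range(0,im.shape[1],70): cv2.putText(im,str(o[0]+k//7),(k,10),0,.35,(0,0,255)); cv2.line(im,(k,12),(k,18),(0,0,255))
    for k in range(0,im.shape[0],70): cv2.putText(im,str(o[1]+k//7),(0,k+4),0,.35,(0,0,255))
cv2.imwrite("pics/a2.png",a);cv2.imwrite("pics/b2.png",b)
for n,im in(("top",t),("side",s)):
    h=cv2.cvtColor(im,cv2.COLOR_BGR2HSV)
    for c,lo,hi in(("orange",(5,150,120),(16,255,255)),("yellow",(20,120,80),(35,255,255))):
        m=cv2.inRange(h,lo,hi);k,_,st,ce=cv2.connectedComponentsWithStats(m)
        print(n,c,[(ce[i].round(1).tolist(),st[i].tolist()) for i in range(1,k) if st[i][4]>12])
```

```text
top orange [([321.8, 78.4], [317, 74, 11, 10, 66]), ([116.3, 224.0], [113, 217, 8, 16, 95])]
top yellow [([233.3, 181.5], [231, 173, 5, 18, 63])]
side orange [([196.7, 100.1], [193, 97, 8, 7, 33]), ([374.3, 216.1], [370, 209, 9, 15, 108])]
side yellow [([253.8, 194.4], [244, 183, 19, 21, 180])]
```

View pics/a2.png

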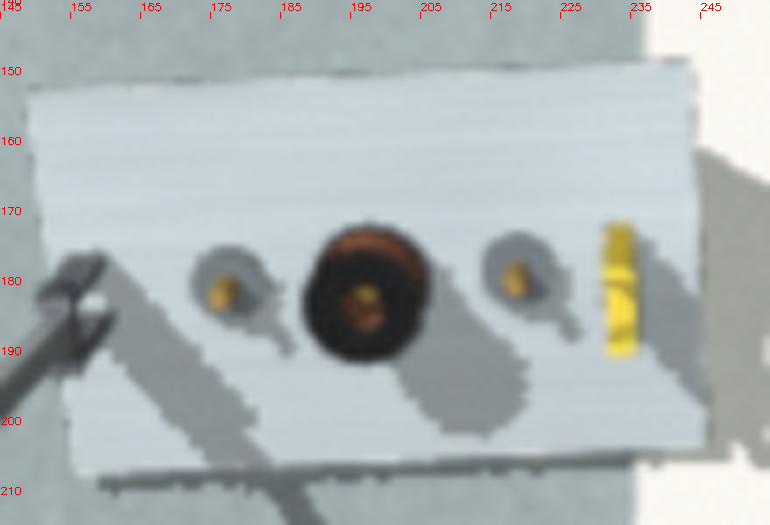

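View pics/b2.png

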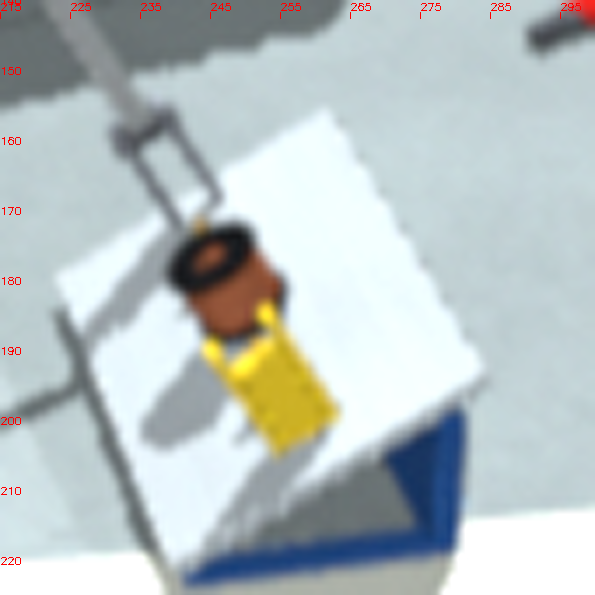

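The close-ups show the shoulders at top (177,180) and (219,178), the deck corners clearly, the fork prong tops at side (245,189) and (253,184), and the middle coil's top at side (245,176). I refit the rack with these.

```bash
cat > fit.py <<'E'
from h import *
np.set_printoptions(precision=2,suppress=True)
S={n:viewer.snapshot(n) for n in("top","side")}
T=lambda u,v,o=(145,140):((u+.5)/7-.5+o[0],(v+.5)/7-.5+o[1])
B=lambda u,v:T(u,v,(215,140))
obs={"top":{"hl":T(28,93),"hr":T(690,60),"lr":T(705,447),"ll":T(77,473),"sl":T(228,283),"sr":T(519,270),"pl":T(222,292),"pr":T(515,280),"ct":T(364,301),"g":(116.3,224.0)},
"side":{"hl":B(327,112),"hr":B(487,378),"lr":B(180,568),"ll":B(57,275),"pt":B(239,349-19),"ct":B(212,257),"g":(196.9,99.8)}}
def model(p):
    q,xo,dx=p[4:7];L=dict(hl=(70-xo,113,-6),hr=(70-xo,-113,-6),lr=(-70-xo,-113,-6),ll=(-70-xo,113,-6),sl=(0,50,0),sr=(0,-50,0),pl=(0,50,11),pr=(0,-50,11),
      pt=(0,-86,50),ct=(dx,0,32),g=(0,98-210*np.cos(q),40+210*np.sin(q)))
    return {k:p[:3]+Rrack(p[3])@np.array(v) for k,v in L.items()}
def f(p,full=False):
    M=model(p);e=[(n,k,proj(S[n],M[k])+p[7+2*(n=="side"):9+2*(n=="side")]-uv) for n in obs for k,uv in obs[n].items()]
    if full: return e
    return np.r_[np.concatenate([x[2] for x in e]),np.array(p[7:])/.6]
r=least_squares(f,[575,142,55,0.03,1.75,0,-1,0,0,0,0],loss="soft_l1",x_scale=[10,10,10,.1,.1,10,3,1,1,1,1])
if __name__=="__main__":
    print(r.x)
    for e in f(r.x,True):print(*e)
    sd=np.sqrt(np.diag(np.linalg.inv(r.jac.T@r.jac)))*.6;print("sd",sd)
    print("deck mid z",r.x[2]+(Rrack(r.x[3])@[-r.x[5],0,-6])[2])
E
python3 fit.py
```

```text
[575.94 141.69  53.49   0.06   1.66   0.24   0.93  -0.01   0.01   0.02
  -0.11]
top hl [-0.58 -0.36]
top hr [ 0.22 -0.07]
top lr [ 0.64 -0.2 ]
top ll [-0.3   0.39]
top sl [0.05 0.12]
top sr [-0.08  0.03]
top pl [0.16 0.2 ]
top pr [ 0.25 -0.06]
top ct [-0.16  0.22]
top g [-0.13 -0.3 ]
side hl [ 0.07 -0.38]
side hr [ 0.03 -0.7 ]
side lr [-1.23  0.01]
side ll [-0.02  0.56]
side pt [0.33 0.35]
side ct [ 0.1  -0.28]
side g [0.22 0.92]
sd [0.86 1.08 1.64 0.   0.01 0.87 1.29 0.35 0.3  0.28 0.35]
deck mid z 48.17577221464042
```

The rack fit is consistent: the deck middle comes out at 48.2 mm and the pegs are centred. Next I check IK for every waypoint, then grasp the first coil with a squeeze, a quarter turn and a second squeeze to centre it.

```bash
cat > w.py <<'E'
from h import *
np.set_printoptions(precision=2,suppress=True)
seat=np.array([575.9,141.7,53.3]);yaw=0.06;R=Rrack(yaw);n=R[:,2]
q0=1.66;G=147;H=21
def tool(z,y):
    z=np.array(z,float);y=np.array(y,float);y=y-z*(y@z);y/=np.linalg.norm(y);return np.stack([np.cross(y,z),y,z],1)
Rp=tool(-n,R[:,0])             # closing along slope
def down(a): return tool([0,0,-1],[np.cos(a),np.sin(a),0])
def P(l): return seat+R@np.array(l,float)   # rack-frame point rel. seat_mid
def tcp(p,Rt): return np.array(p)-G*Rt[:,2]
def grip(q): return P((0,98-210*np.cos(q),40+210*np.sin(q)))
coil={1:(455.6,-57.6),2:(471.2,-225.1)}
def st(msg=""):
    s=arm.sense();print(msg,"t%.1f"%s["t"],"tcp",s["tcp_pos"],"F",s["wrist_force"],"open %.1f gf %.1f"%(s["opening"],s["grasp_force"]));return s
E
python3 - <<'E'
from w import *
for sg in(1,-1):
    Rs=Rp.copy();Rs[:,:2]*=sg
    for nm,p,Q in[("L",P((0,50,21)),Rs),("Lh",P((0,50,55)),Rs),("R",P((0,-50,21)),Rs),("Rh",P((0,-50,55)),Rs)]+[(f"g{q}",grip(q),Rs) for q in(1.66,1.2,.6,0)]+[("gh",grip(1.66)+50*n,Rs)]:
        print(sg,nm,planner.inverse_kinematics(tcp(p,Q),Q))
for k in coil:
    for a in(0,1.57,-1.57,3.14): print(k,a,planner.inverse_kinematics(tcp([*coil[k],21],down(a)),down(a)))
st()
E
```

```text
1 L [ 0.15  0.27  2.04 -0.15  0.31  0.22]
1 Lh [ 0.15  0.18  2.08 -0.13  0.37  0.2 ]
1 R [-0.08  0.23  2.1   0.24  0.3  -0.36]
1 Rh [-0.09  0.13  2.14  0.21  0.37 -0.33]
1 g1.66 [ 0.37 -0.25  2.08 -0.21  0.82  0.42]
1 g1.2 [ 0.09 -0.36  2.18 -0.02  0.79  0.05]
1 g0.6 [-0.19 -0.2   2.22  0.21  0.63 -0.38]
1 g0 [-0.24  0.16  2.13  0.42  0.37 -0.65]
1 gh [ 0.39 -0.35  2.07 -0.2   0.94  0.41]
-1 L [ 0.15  0.27  2.04 -0.15  0.31 -2.92]
-1 Lh [ 0.15  0.18  2.08 -0.13  0.37 -2.94]
-1 R [-0.08  0.23  2.1   0.24  0.3   2.78]
-1 Rh [-0.09  0.13  2.14  0.21  0.37  2.81]
-1 g1.66 [ 0.37 -0.25  2.08 -0.21  0.82 -2.73]
-1 g1.2 [ 0.09 -0.36  2.18 -0.02  0.79 -3.09]
-1 g0.6 [-0.19 -0.2   2.22  0.21  0.63  2.76]
-1 g0 [-0.24  0.16  2.13  0.42  0.37  2.49]
-1 gh [ 0.39 -0.35  2.07 -0.2   0.94 -2.73]
1 0 [-0.39  0.31  2.03 -0.    0.81 -0.39]
1 1.57 [-0.39  0.31  2.03 -0.    0.81 -1.96]
1 -1.57 [-0.39  0.31  2.03 -0.    0.81  1.18]
1 3.14 [-0.39  0.31  2.03 -0.    0.81  2.76]
2 0 [-0.67  0.41  1.87 -0.    0.86 -0.67]
2 1.57 [-0.67  0.41  1.87 -0.    0.86 -2.24]
2 -1.57 [-0.67  0.41  1.87 -0.    0.86  0.9 ]
2 3.14 [-0.67  0.41  1.87 -0.    0.86  2.47]
 t1.4 tcp [200.81 538.81 404.71] F [-0.01  0.33 -0.16] open 87.8 gf 0.0
```

```bash
cat >> w.py <<'E'
def pick(c):
    D0,D1=down(-np.pi/2),down(0)
    arm.move_gripper(62,force=5)
    arm.move_to(tcp([*c,70],D0),D0)
    arm.move_l(tcp([*c,H],D0),v=100)
    arm.move_gripper(30,force=5);st("sq1")
    arm.move_gripper(62)
    arm.move_to(tcp([*c,H],D1),D1)
    arm.move_gripper(30,force=25);st("sq2")
    arm.move_l(tcp([*c,160],D1),v=200);st("lift")
E
python3 - <<'E'
from w import *
s=arm.sense();p=np.array(s["tcp_pos"])
arm.move_l(p+[0,0,140],v=250)
D=down(-np.pi/2);arm.move_to(tcp([*coil[1],340],D),D);st("over")
pick(coil[1])
E
```

```text
over t4.4 tcp [455.72 -57.02 487.07] F [-0.15  0.12  0.06] open 88.1 gf 0.0
sq1 t7.1 tcp [456.02 -57.86 168.62] F [-1.43 -1.37  4.79] open 41.3 gf 5.0
sq2 t9.4 tcp [455.6  -57.58 167.99] F [-0.83 -0.12  0.45] open 41.7 gf 25.0
lift t10.3 tcp [455.04 -57.4  305.96] F [-0.36 -0.46 -2.17] open 41.7 gf 25.0
```

Run:
```python
from w import *
arm.move_to(tcp(P((0,-50,H+60)),Rp),Rp)
arm.move_l(tcp(P((0,-50,H+24)),Rp),v=120);s=st("hover");arm.wait(.2);s=st()
c=np.array(s["tcp_pos"])+np.array(s["orientation"])[:,2]*(G+H);print("coil underside actual rel seat R",R.T@(c-P((0,-50,0))))
out=[]
for nm,o in(("top",(170,140)),("side",(215,120))):
    S=viewer.snapshot(nm);im=S["image"].copy();cv2.imwrite(f"pics/{nm}h1.png",im)
    a=cv2.resize(np.clip(im[o[1]:o[1]+100,o[0]:o[0]+65]*1.5,0,255).astype(np.uint8),None,fx=6,fy=6,interpolation=cv2.INTER_CUBIC)
    for base,col in((c,(0,0,255)),(P((0,-50,0)),(255,0,0))):
        for k,rr in((0,21),(32,21)) if col[2] else((0,13),(17,4.5)):
            pts=[(proj(S,base+R@np.array([rr*np.cos(t),rr*np.sin(t),k]))-o+.5)*6-.5 for t in np.linspace(0,6.28,40)]
            cv2.polylines(a,[np.array(pts).round().astype(int)],True,col,1)
    out.append(a)
cv2.imwrite("pics/h1.png",np.hstack(out))
```

```text
hover t11.5 tcp [483.44  85.19 219.58] F [-0.55 -0.09 -0.11] open 41.5 gf 25.0
 t11.7 tcp [483.25  85.79 220.35] F [-0.17 -0.79 -0.41] open 41.9 gf 25.0
coil underside actual rel seat R [ 0.72 -0.31 24.58]
```

View pics/h1.png

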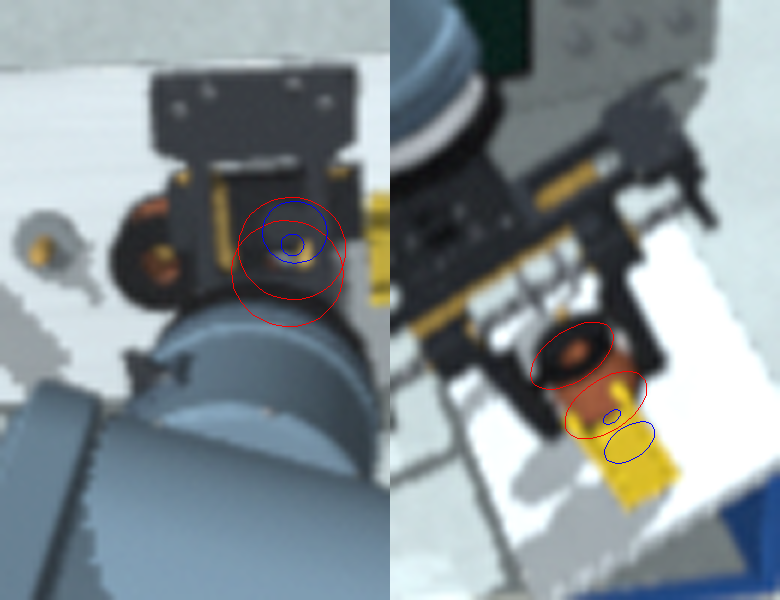

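The overlay of the held coil agrees with the side picture to about 0.5 px, with the top flange at crop (573,352) against the predicted (572,355). I insert it step by step while watching the wrist force.

```bash
cat >> w.py <<'E'
def insert(l,z0=20,dx=0,dy=0,zmin=-2,fmax=10):
    f0=np.array(arm.sense()["wrist_force"])
    z=z0
    while z>=zmin:
        arm.move_l(tcp(P((l[0]+dx,l[1]+dy,H+z)),Rp),v=60)
        s=arm.sense();F=R.T@(np.array(s["wrist_force"])-f0)
        c=R.T@(np.array(s["tcp_pos"])+np.array(s["orientation"])[:,2]*(G+H)-P(l))
        print("z%5.1f act"%z,c,"F",F)
        if F[2]>fmax: return z
        z-=2
    return z
E
python3 - <<'E'
from w import *
insert((0,-50,0),20); st()
E
```

```text
z 20.0 act [-0.14  0.08 19.89] F [-0.29 -0.37  1.17]
z 18.0 act [-0.14  0.02 17.86] F [-1.32 -0.65  0.99]
z 16.0 act [-0.11 -0.01 15.88] F [-0.78 -0.72  0.77]
z 14.0 act [-0.1  -0.01 13.89] F [ 0.16 -1.32  0.26]
z 12.0 act [-0.1  -0.01 11.89] F [-0.48 -0.82  1.05]
z 10.0 act [-0.12  0.01  9.88] F [-0.52 -0.71  1.94]
z  8.0 act [-0.11  0.01  7.88] F [-0.56 -0.49  1.28]
z  6.0 act [-0.1  -0.02  5.89] F [-1.53 -0.54  0.11]
z  4.0 act [-0.07  0.    3.9 ] F [-0.4  -0.05  0.87]
z  2.0 act [-0.13 -0.    1.89] F [ 0.62 -1.52  0.31]
z  0.0 act [0.18 0.1  0.47] F [-2.77 -1.77 14.89]
 t14.5 tcp [494.93  86.82 199.27] F [-8.79 -1.45 10.19] open 41.7 gf 25.0
```

Run:
```python
from w import *
arm.move_gripper(62);st("rel")
arm.move_l(tcp(P((0,-50,H+70)),Rp),v=150)
D=down(-np.pi/2);arm.move_to(tcp([*coil[2],160],D),D)
S={n:viewer.snapshot(n) for n in("top","side")}
for n,o in(("top",(170,140)),("side",(215,120))): cv2.imwrite(f"pics/{n}p1.png",S[n]["image"])
pick(coil[2])
arm.move_to(tcp(P((0,50,H+70)),Rp),Rp)
arm.move_l(tcp(P((0,50,H+24)),Rp),v=120);st("hover");arm.wait(.2)
S=viewer.snapshot("side");cv2.imwrite("pics/sideh2.png",S["image"])
g=lambda im:cv2.resize(np.clip(im[120:235,190:290]*1.4,0,255).astype(np.uint8),None,fx=4,fy=4,interpolation=cv2.INTER_CUBIC)
cv2.imwrite("pics/h2.png",np.hstack([g(cv2.imread("pics/sidep1.png")),g(S["image"])]))
```

```text
rel t15.0 tcp [495.12  86.75 198.75] F [-0.05  0.5   0.76] open 62.2 gf 0.0
sq1 t18.7 tcp [ 471.53 -225.44  168.66] F [-0.18 -0.24  3.41] open 41.9 gf 5.0
sq2 t21.0 tcp [ 471.17 -225.1   167.99] F [-0.25  0.35  0.03] open 41.1 gf 25.0
lift t21.9 tcp [ 470.68 -224.73  305.81] F [-0.23 -0.03 -1.45] open 41.2 gf 25.0
hover t23.9 tcp [477.31 185.32 219.48] F [ 0.56 -0.17 -0.88] open 41.0 gf 25.0
```

View pics/h2.png

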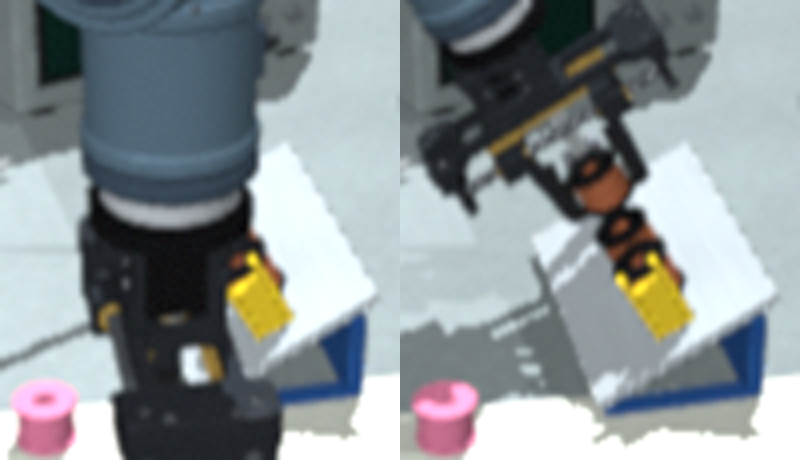

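The first coil sits on the right peg behind the fork, at right crop (640,262), and the second coil is held above the left peg at (603,185). I insert it.

Run:
```python
from w import *
z=insert((0,50,0),20); st()
if z<=1:
    arm.move_gripper(62);st("rel")
    arm.move_l(tcp(P((0,45,H+70)),Rp),v=150)
    # clear to the right/front, high, for a look
    p=P((-60,-150,230));arm.move_to(tcp(p,Rp),Rp);st("clear")
    o=[]
    for n,a in(("top",(100,140)),("side",(180,80))):
        S=viewer.snapshot(n);cv2.imwrite(f"pics/{n}p2.png",S["image"])
        h=cv2.cvtColor(S["image"],cv2.COLOR_BGR2HSV);m=cv2.inRange(h,(5,150,120),(16,255,255));k,_,ss,ce=cv2.connectedComponentsWithStats(m)
        print(n,[(ce[i].round(1).tolist(),ss[i].tolist()) for i in range(1,k) if ss[i][4]>12])
        o.append(cv2.resize(np.clip(S["image"][a[1]:a[1]+140,a[0]:a[0]+130]*1.4,0,255).astype(np.uint8),None,fx=3,fy=3,interpolation=cv2.INTER_CUBIC))
    cv2.imwrite("pics/p2.png",np.hstack(o))
```

```text
z 20.0 act [-0.08  0.03 19.95] F [-0.18  0.84  0.79]
z 18.0 act [-0.18  0.01 17.86] F [-0.51  0.9   1.05]
z 16.0 act [-0.13 -0.01 15.88] F [0.14 0.32 0.99]
z 14.0 act [-0.11 -0.05 13.88] F [-0.39  0.47  1.04]
z 12.0 act [-0.11 -0.04 11.88] F [-0.39  0.04  0.27]
z 10.0 act [-0.1  -0.01  9.89] F [0.41 0.24 0.93]
z  8.0 act [-0.1  -0.04  7.89] F [-0.63  0.55  0.93]
z  6.0 act [-0.08 -0.04  5.9 ] F [-0.55 -0.32 -0.19]
z  4.0 act [-0.11 -0.03  3.89] F [0.12 0.68 0.71]
z  2.0 act [-0.11 -0.02  1.89] F [-0.31 -0.64  0.95]
z  0.0 act [0.2  0.14 0.49] F [-2.27 -0.55 11.93]
 t26.9 tcp [488.94 186.7  199.3 ] F [-7.23 -1.33  7.77] open 41.4 gf 25.0
rel t27.4 tcp [489.11 186.56 198.75] F [-0.05 -0.22 -0.2 ] open 61.7 gf 0.0
clear t29.0 tcp [345.08 -22.53 349.39] F [0.77 0.07 0.4 ] open 62.0 gf 0.0
top [([321.4, 78.3], [315, 74, 13, 10, 74]), ([116.4, 224.1], [113, 217, 8, 16, 103])]
side [([196.7, 100.2], [193, 97, 8, 7, 34]), ([374.2, 216.2], [370, 209, 9, 15, 113])]
```

View pics/p2.png

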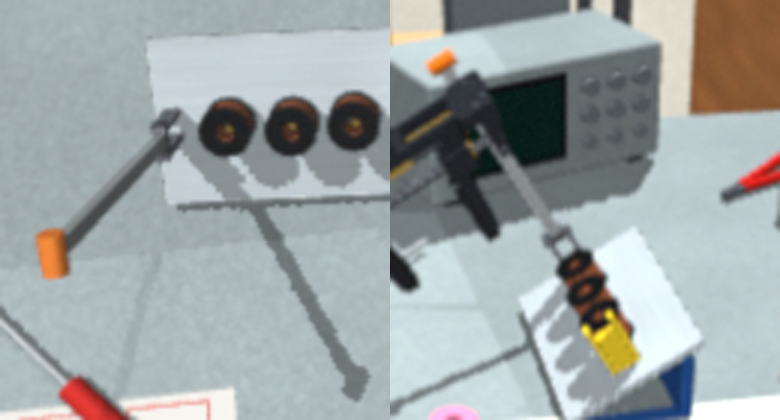

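Three coils are now seated in a row and the keeper is still open. I triangulate the grip before pinching it.

Run:
```python
from w import *
S={n:viewer.snapshot(n) for n in("top","side")}
o={"top":(116.4,224.1),"side":(196.7,100.2)}
p,e=tri(ray(S["top"],o["top"]),ray(S["side"],o["side"]));l=R.T@(p-seat);print("tri",p,e,"rack",l,"q",np.pi-np.arctan2(l[2]-40,l[1]-98),"rad",np.hypot(l[2]-40,l[1]-98))
def f(q): return np.concatenate([cyl(S[n],grip(q[0])-13*R[:,0],R[:,0],8,26)[0]-o[n] for n in o])
for q in(1.6,1.66,1.7,1.75,1.8,1.85): print(q,f([q]),(f([q])**2).sum())
for q in(1.85,1.75): print(q,planner.inverse_kinematics(tcp(grip(q)+40*n,Rp),Rp))
```

```text
tri [443.34 249.99 271.58] 0.14100048316665242 rack [  0.18 116.05 251.95] q 1.655742970655957 rad 212.71782500787188
1.6 [ 7.1  -0.64  0.95  2.05] 55.86954537537703
1.66 [ 0.12 -0.49  0.46  0.76] 1.0464124551896572
1.7 [-4.41 -0.5   0.22  0.03] 19.76759209620731
1.75 [-9.93 -0.61  0.02 -0.72] 99.57578460586888
1.8 [-15.26  -0.85  -0.07  -1.31] 235.45068091155895
1.85 [-20.38  -1.21  -0.06  -1.74] 419.8467269445586
1.85 [ 0.48 -0.25  2.02 -0.27  0.9   0.54]
1.75 [ 0.44 -0.3   2.05 -0.23  0.91  0.47]
```

Run:
```python
from w import *
arm.move_to(tcp(P((-20,-50,330)),Rp),Rp)
arm.move_gripper(55,force=12)
arm.move_to(tcp(grip(1.66)+55*n,Rp),Rp)
arm.move_l(tcp(grip(1.66)+2*n,Rp),v=100);st("at")
arm.move_gripper(15,force=12);s=st("pinched")
if 22<s["opening"]<30:
    f0=np.array(s["wrist_force"])
    for q in np.r_[np.arange(1.55,0.2,-.14),.2,.12,.06]:
        arm.move_l(tcp(grip(q),Rp),v=150);s=arm.sense();F=R.T@(np.array(s["wrist_force"])-f0)
        print("q%.2f"%q,"F",F,"open %.1f"%s["opening"])
        if np.linalg.norm(F)>25: print("stop");break
st()
```

```text
at t31.6 tcp [370.46 245.74 398.56] F [-0.52 -0.19  1.06] open 55.0 gf 0.0
pinched t32.1 tcp [369.27 246.4  397.75] F [-8.36 -0.59  3.48] open 25.3 gf 12.0
q1.55 F [-2.17 -0.75  6.12] open 25.9
q1.41 F [-0.59 -1.49 -0.05] open 25.7
q1.27 F [-0.16 -0.57 -8.91] open 25.6
q1.13 F [  0.83   3.78 -16.72] open 25.9
q0.99 F [  0.44   6.76 -18.67] open 25.5
q0.85 F [  0.02   8.55 -16.98] open 25.2
q0.71 F [ -0.69   8.67 -14.51] open 25.9
q0.57 F [ -1.5    7.54 -12.91] open 25.5
q0.43 F [ -1.76   6.62 -10.65] open 25.7
q0.29 F [-1.98  7.12 -9.55] open 25.9
q0.20 F [ -2.2    6.51 -10.05] open 25.7
q0.12 F [-2.2   6.31 -9.23] open 25.5
q0.06 F [-3.1   6.86 -8.39] open 26.3
 t36.4 tcp [482.38  26.28 225.26] F [-7.27  6.34 -5.34] open 26.3 gf 12.0
```

Run:
```python
from w import *
for q in(.03,.01,0,-.008,-.016,-.024,-.032):
    arm.move_l(tcp(grip(q),Rp),v=40);s=arm.sense();F=R.T@np.array(s["wrist_force"])
    g=R.T@(np.array(s["tcp_pos"])+np.array(s["orientation"])[:,2]*G-seat)
    print("q%.3f"%q,"F",F,"grasp",g,"open %.1f"%s["opening"])
    if F[2]>15: break
arm.move_gripper(50);st("rel")
arm.move_l(tcp(grip(0)+80*n,Rp),v=120)
arm.move_to(tcp(P((-60,-200,250)),Rp),Rp);st("clear")
o=[]
for nm,a in(("top",(130,130)),("side",(195,110))):
    S=viewer.snapshot(nm);cv2.imwrite(f"pics/{nm}k.png",S["image"])
    h=cv2.cvtColor(S["image"],cv2.COLOR_BGR2HSV);m=cv2.inRange(h,(5,150,120),(16,255,255));k,_,ss,ce=cv2.connectedComponentsWithStats(m)
    print(nm,[(ce[i].round(1).tolist(),ss[i].tolist()) for i in range(1,k) if ss[i][4]>12],"pred",[cyl(S,grip(q)-13*R[:,0],R[:,0],8,26)[0] for q in(0,.03,.06)])
    o.append(cv2.resize(np.clip(S["image"][a[1]:a[1]+120,a[0]:a[0]+130]*1.4,0,255).astype(np.uint8),None,fx=3,fy=3,interpolation=cv2.INTER_CUBIC))
cv2.imwrite("pics/k.png",np.hstack(o))
```

```text
q0.030 F [-7.43  6.66 -0.23] grasp [  -1.49 -109.32   46.02] open 25.9
q0.010 F [-8.5   6.7   1.84] grasp [  -1.5  -109.37   41.99] open 25.4
q0.000 F [-9.97  5.55 11.05] grasp [  -1.43 -109.56   40.24] open 25.8
q-0.008 F [-11.9    5.09  14.13] grasp [  -1.36 -109.71   38.7 ] open 25.2
q-0.016 F [-11.81   3.31  15.92] grasp [  -1.35 -109.79   37.06] open 25.6
rel t38.2 tcp [491.45  24.34 212.79] F [ 0.28 -0.19  0.1 ] open 49.9 gf 0.0
clear t39.8 tcp [338.08 -73.14 366.7 ] F [ 0.25  0.38 -0.48] open 50.0 gf 0.0
top [([321.6, 78.4], [316, 74, 12, 10, 72]), ([244.3, 183.0], [242, 177, 6, 12, 60])] pred [array([244.55, 182.06]), array([244.55, 182.89]), array([244.46, 183.73])]
side [([252.4, 194.2], [248, 190, 10, 9, 52]), ([374.2, 216.2], [370, 209, 9, 15, 113])] pred [array([253.18, 194.96]), array([252.02, 193.27]), array([250.84, 191.54])]
```

View pics/k.png

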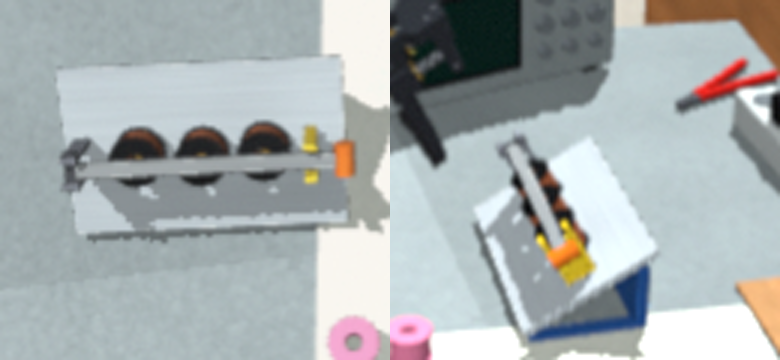

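The bar lies between the prongs across all three coils, with the grip at top (244,183). To be sure it is fully down, I press gently on top of the grip with closed fingers and read the contact height, which should be about 48 mm in the rack frame.

Run:
```python
from w import *
T=arm.tip_extent
tp=lambda z:P((0,-112,z))-T*Rp[:,2]
arm.move_gripper(0,force=10)
arm.move_to(tp(90),Rp);arm.move_l(tp(54),v=120);arm.wait(.1)
f0=np.array(arm.sense()["wrist_force"])
for z in np.arange(52,43,-1.):
    arm.move_l(tp(z),v=30);s=arm.sense();F=R.T@(np.array(s["wrist_force"])-f0)
    a=R.T@(np.array(s["tcp_pos"])+np.array(s["orientation"])[:,2]*T-seat);print(z,a,F)
    if F[2]>12:break
arm.move_l(tp(100),v=150)
arm.move_to(tcp(P((-60,-200,250)),Rp),Rp);arm.wait(.3);st("clear")
for nm in("top","side"):
    S=viewer.snapshot(nm);cv2.imwrite(f"pics/{nm}f.png",S["image"])
    h=cv2.cvtColor(S["image"],cv2.COLOR_BGR2HSV);m=cv2.inRange(h,(5,150,120),(16,255,255));k,_,ss,ce=cv2.connectedComponentsWithStats(m)
    print(nm,[ce[i].round(1).tolist() for i in range(1,k) if ss[i][4]>12])
    a,b=cv2.imread(f"pics/{nm}0.png"),S["image"];d=cv2.absdiff(a,b).max(2)>50;k,_,ss,ce=cv2.connectedComponentsWithStats(d.astype(np.uint8))
    print("changed",[ss[i].tolist() for i in range(1,k) if ss[i][4]>25])
```

```text
52.0 [   0.31 -112.09   52.33] [-0.7   0.03 -0.71]
51.0 [  -0.06 -111.91   50.97] [-0.79 -1.17 -1.08]
50.0 [  -0.14 -111.93   49.89] [-1.22 -0.68 -0.07]
49.0 [   0.05 -111.96   49.09] [-2.18 -0.11  4.47]
48.0 [   0.17 -111.96   48.54] [-3.51 -0.88 19.43]
clear t44.7 tcp [338.22 -72.42 366.4 ] F [-0.74  0.55 -0.72] open 0.8 gf 0.0
top [[321.5, 78.4], [244.3, 183.0]]
changed [[209, 171, 19, 11, 142], [166, 172, 20, 12, 151], [242, 177, 6, 12, 68], [188, 182, 18, 7, 93], [213, 187, 12, 4, 30], [171, 188, 12, 4, 30], [112, 190, 39, 43, 319], [260, 196, 8, 8, 47], [186, 210, 36, 63, 239], [236, 211, 163, 173, 10002], [338, 217, 23, 22, 361], [64, 347, 60, 37, 897], [128, 355, 52, 29, 559]]
side [[252.4, 194.2], [374.2, 216.2]]
changed [[0, 0, 35, 25, 274], [20, 0, 146, 114, 5050], [52, 0, 9, 6, 31], [77, 0, 50, 16, 275], [35, 6, 6, 15, 54], [23, 21, 7, 7, 32], [112, 65, 8, 11, 41], [121, 68, 5, 10, 38], [149, 70, 8, 14, 68], [48, 87, 8, 17, 102], [12, 94, 10, 11, 35], [23, 94, 8, 17, 75], [192, 97, 10, 10, 66], [41, 101, 75, 39, 1051], [134, 100, 70, 77, 1518], [141, 112, 19, 9, 84], [15, 114, 12, 13, 38], [207, 116, 16, 21, 92], [144, 125, 21, 13, 97], [36, 141, 18, 24, 250], [55, 162, 62, 56, 1151], [231, 163, 30, 35, 323], [174, 195, 51, 23, 119], [239, 198, 13, 19, 113], [60, 228, 34, 42, 553], [241, 229, 11, 8, 47], [206, 232, 20, 26, 397], [22, 274, 29, 19, 99], [222, 276, 22, 31, 530], [0, 288, 193, 96, 8906], [7, 296, 24, 16, 207]]
```

```bash
python3 -c "
from rig import order
print(order.job_done())"
```

```text
the job is handed in; nothing more can be done
None
```

Both copper coils are on the left and right pegs, fully down on their shoulders, and the keeper is closed and fully down in the catch; nothing else on the bench was seen to move, and the job was handed in at about 45 s with the gripper clear.

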